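# Set a telescopic bottle brush to the wine bottle and lock its cam lever

### The arm

A 6-joint arm with a two-finger parallel gripper is mounted at the origin on the work surface. World frame = base frame: x ahead of the robot, y to its left, z up, the work surface at z = 0. Lengths are in mm, angles in rad, forces in N, time in s.
With the tool pointing down it reaches from about 325 to 1000 mm from the base axis. Payload 5.1 kg.
Tool frame: the origin (TCP) lies between the finger pads; the fingertips stand 17 mm ahead of it and the grasp point (between the pads) lies 2 mm behind it (tip_extent is the y of the fingertips in the tool frame, in mm); y points along the fingers, z is the direction in which the jaws open and shut, and the axes are right-handed (so a half turn about y gives the same grasp; the last joint's range is limited). The gripper opens to 85 mm and grips with 20 to 120 N. Pads are 22 mm wide; open, the fingers measure 114 mm over their backs; the gripper's body (76 mm by 85 mm) begins 54 mm behind the grasp point. The pads swing forward as they close: fully open they stand 13 mm farther back than shut.
Start: joints at [-0.083, 0.124, 1.65, -0, 1.367, -0.083], TCP at [649.988, -0.028, 248.322] pointing down, gripper open.
Joint ranges: [-2.61, 2.61], [-1.02, 2.33], [0.03, 2.71], [-1.35, 4.49], [0.32, 2.68], [-2.91, 2.91]. Speed limits (rad/s): [2.57, 2.57, 3.14, 3.14, 3.14, 3.14].

### API

Orientations are given as a 3x3 rotation matrix whose columns are the frame's x, y, z axes.
In Python, from station import * gives the robot as it stands.
- The arm moves only by the tool send_rows, never from a script. Its argument "plan" is a list of rows, each a list of 3 entries, a list of its own where there are three numbers: the turn, a rotation vector about the world's x, y, z normalised to -1 to 1, where 1 is 90 degrees, then the shift along the world's x, y, z normalised to -1 to 1, where 1 is 400 mm, then the opening, from 0 (shut) to 1 (fully open). In form: [[[wx, wy, wz], [x, y, z], fingers], ...]. A call has exactly 8 rows; each row is the pose to reach, as a shift and turn from the pose commanded when the call began; what a row does not reach only later rows make up. A row lasts 1/12 s, in which the tool goes at most 41.7 mm and 7.16 degrees, less where a joint would pass 70% of its speed; a pose out of reach is approached as far as the arm can. A call with a number of a shift or a turn outside -1 to 1 is refused whole. A call with a gripper value outside its range is refused whole. The fingers move at their own pace and stop on an object; the grip force is fixed at half the most. Time passes only in rows, so rows that repeat a pose let the fingers close, or fill a call up. It gives the time, the measured TCP pose, the force and the opening at its end, in the units of the state.
- state(): the state, without advancing time (a new reading comes with each control period).
- grab_frame(name): name is "scene" or "side" or "wrist"; returns the picture (480x640x3 uint8, red, green, blue); there is no depth.
- calibration(name): a dict with "K" (3x3 intrinsics, pixels), "view" (4x4, takes a point from world to camera coordinates). Camera axes: x right, y down, z forward; pixel columns grow to the right and rows downward; lengths in mm; the calibration is good to about 2 mm. A picture is of the moment at which its call begins: read the wrist's pose just before it. calibration takes no time and is no camera call; for the wrist camera it gives the pose at the moment of the call.
- close_job(): hands the job in, once; it reports no verdict.
Trained networks look in the newest picture that a camera, given by its name, has taken for a name from the list of things; names that differ only in an ending like _2 or _b are one class to them, and where a whole thing is asked for, a point or a joint stands for the part that bears it (a point fixed in the world has none). Each returns a list of dicts, best first, with "p" (0 to 1); they miss things now and then, are a little off and sometimes report something else, mostly with a low value. They report only what shows in the picture. A call takes as long as a camera call.
- recognise(camera, label): "rect" ([centre column, centre row, width, height] in pixels, round what is visible of it).
- landmark_of(camera, label): "pixel" ([column, row] in pixels: a listed point, or the origin of a listed thing).
The state is a dict: "t": time; "q": joint angles; "qvel": joint speeds; "tau": joint torques, N m; "ee_pos": TCP position; "orientation": TCP orientation; "force": force on the tool from outside, world axes, zero at the start; "moment": the same for the moment, N m; "opening": finger opening in mm.
Only numpy, scipy, OpenCV 4.12 (cv2) and the standard library are available. Lean on these libraries where they do the work, as an engineer would, in place of code of your own. Each camera call takes 0.05 s, during which the arm holds its last target.

### The job

The telescopic bottle brush clipped in the grey tray is drawn out too far for the wine bottle lying beside it. Push the brush in until its tip is level with the base of the bottle, then flip the cam lever on the clamp right over to its stop so that the rod is locked at that length. Leave the wine bottle and the other things in the tray where they are.

Things in the scene. Friction and masses are not known exactly. Their poses are not given: they have to be found in the camera images.
- tray: Pale grey plastic tray, 340 x 770 mm, lip 24 mm high, fixed. Origin: centre of its underside, on the table; x across (away from the robot), y along, z up. A telescopic bottle brush lies clipped along x = 30 mm: grip and outer tube (y -365 to -170, fixed), black clamp collar 34 mm thick (y -170 to -130), then towards +y the sliding 14 mm steel rod with the brush. The wine bottle lies at x = -75.
- brush (a joint): Slide of the brush rod in its tube, m: 0 fully in, 0.21 fully out (towards +y of the tray). About 4 N moves it while the lever is open and it stays where it is left; with the lever closed it is clamped.
- brush_tip (a point): Centre of the flat end of the brush (black cap, 20 mm diameter, 16 mm long), on the rod's axis, 55 mm above the table, at x = 30 mm, y = 25 mm + slide in the tray's frame. Behind the cap the bristles are 43 mm thick for 105 mm. It starts 20 to 80 mm past the level of the bottle's base.
- lever (a joint): Cam lever on top of the collar, rad: 0 open (leans 30 degrees back from upright, towards the bottle), 2.09 closed on its stop (lies level, towards +x of the tray). Stays where it is left below 0.8; from there it resists, most near 1.3 (about 8 N, pushed 65 mm from its pin), and springs back if let go; past dead centre at 1.83 it snaps to the stop and clamps the rod.
- lever_pin (a point): Pivot of the lever, fixed on the collar at x = 30, y = -150 mm in the tray's frame, 81 mm above the table; its axis is the tray's y. The ears that hold it rise 9 mm above it.
- lever_tip (a point): Near the end of the lever, 90 mm from the pin along the lever's line. Lever: bare aluminium, 97 mm long, 15 to 18 mm wide (end pad 24 mm), about 8 mm thick. When closed its top face is 90 mm above the table near the pin, 87 mm at 60 mm from it, 81 mm at the end.
- wine_bottle: Dark glass wine bottle, 300 mm long, 75 mm diameter, neck 29 mm, 0.55 kg, loose, lying on two low ribs of the tray. Origin: centre of its flat base, on its axis, 44 mm above the table; y points out of the base, parallel to the tray's y; the mouth is at y = -300 mm, beside the clamp.
- pet0: Clear PET bottle with a white twist cap, 208 mm high, 64 mm diameter, standing in the tray; origin at its underside.
- pet1: Clear PET bottle with a white twist cap, 208 mm high, 64 mm diameter, standing in the tray; origin at its underside.
- pet2: Clear PET bottle with a white twist cap, 208 mm high, 64 mm diameter, standing in the tray; origin at its underside.
- coaster: Round ceramic coaster, 94 mm diameter, 7 mm thick, flat in the tray; origin at its underside.
- mug: White mug, 80 mm diameter, 95 mm high, standing in the tray; origin at its underside.

How it is judged:
By the outcome, as a careful person would: the job done as asked, in the order asked, and still so for the second after the job is handed in, with the robot touching nothing.
It also fails if it takes over 48 s, if anything falls off the work surface, if the arm or the gripper's body presses on something with over 40 N, if the wrist force passes 120 N, or if a joint passes its speed limit or range.

## Working session

There is one attempt and no reset: what is moved stays moved. The work goes in short steps, Python scripts to look and compute and a tool call to move; the robot and the scene stay as the last step left them, time stands still between calls to the robot, and variables do not carry over. Pictures are saved under pics/ and viewed, and the job is handed in when it is done.

Besides the shell and the picture viewer there is one more tool, called after "Call:" in YAML: its name, and indented under it one key for each argument. send_rows: Moves the arm, as the interface text tells. Its arguments: {"type":"object","properties":{"plan":{"type":"array"}},"required":["plan"]}

```bash
mkdir -p pics; ls; python3 - <<'E'
from station import *
import cv2
s=state();print(s)
for n in ["scene","side","wrist"]:
    im=grab_frame(n);cv2.imwrite(f"pics/a_{n}.png",im[:,:,::-1])
    c=calibration(n);print(n,c["K"],c["view"])
    for l in ["tray","brush","brush_tip","lever","lever_pin","lever_tip","wine_bottle","mug"]:
        try:
            print(l,[(r["rect"],r["p"]) for r in recognise(n,l)][:2] if l in("tray","wine_bottle","mug") else "",[(r["pixel"],r["p"]) for r in landmark_of(n,l)][:2])
        except Exception as e: print(l,e)
E
```

```text
pics
{'t': 0.0, 'q': array([-8.26092476e-02,  1.24512890e-01,  1.65169484e+00,  4.51805842e-05,
        1.36752231e+00, -8.25938451e-02]), 'qvel': array([ 0.00060664,  0.00203267,  0.00040582,  0.00098799, -0.00142046,
       -0.00049587]), 'tau': array([ 3.96925461e-04, -4.23608243e+01, -3.65454090e+01,  2.94756808e-05,
        6.89593100e-03,  2.82237529e-06]), 'ee_pos': array([6.49410949e+02, 2.51713687e-02, 2.47035640e+02]), 'orientation': array([[-2.48050757e-05, -2.12644010e-03,  9.99997739e-01],
       [-9.99999975e-01,  2.20466079e-04, -2.43363222e-05],
       [-2.20413830e-04, -9.99997715e-01, -2.12644552e-03]]), 'force': array([-0.16791199,  0.08516863,  0.10595598]), 'moment': array([-0.04523638,  0.00077762, -0.04879518]), 'opening': 85.3011361484013}
scene [[585.19150126   0.         315.2239371 ]
 [  0.         585.19150126 242.32117346]
 [  0.           0.           1.        ]] [[ 3.92688181e-01  9.19642806e-01 -7.28705351e-03 -2.39094506e+02]
 [ 6.02369426e-01 -2.63183427e-01 -7.53581819e-01 -2.18620848e+02]
 [-6.94943931e-01  2.91533176e-01 -6.57313731e-01  1.627088
[... 1672 characters left out ...]
2e-01 -2.53764936e-04  1.07028364e-04 -6.49994353e+02]
 [-2.73498564e-04 -9.60728065e-01  2.77491461e-01 -3.53835570e+01]
 [ 3.24075501e-05 -2.77491480e-01 -9.60728098e-01  3.77962154e+02]
 [ 0.00000000e+00  0.00000000e+00  0.00000000e+00  1.00000000e+00]]
tray [([195.3, 240.3, 388.8, 479.3], 0.97)] [([204.4, 206.4], 0.56)]
brush it knows: brush_tip, coaster, lever_pin, lever_tip, mug, pet, tray, wine_bottle
brush_tip  []
lever it knows: brush_tip, coaster, lever_pin, lever_tip, mug, pet, tray, wine_bottle
lever_pin  [([246.2, 373.8], 0.86)]
lever_tip  [([204.7, 211.3], 0.39)]
wine_bottle [([87.5, 193.2, 160.3, 318.3], 0.88)] [([62.1, 51.0], 0.71)]
mug [([234.8, 385.1, 49.2, 49.3], 0.74)] []
```

View pics/a_scene.png

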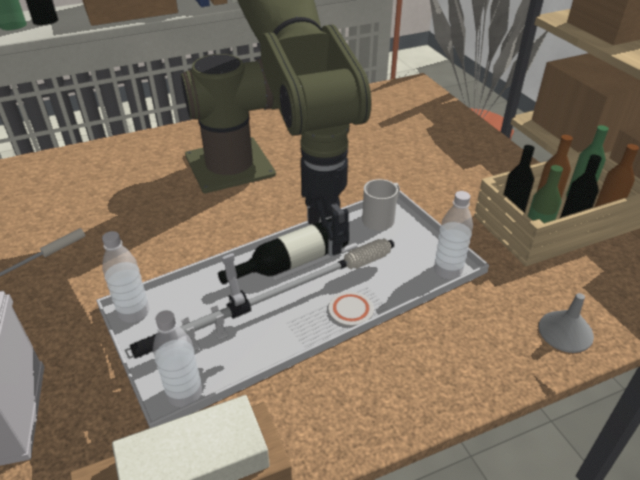

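View pics/a_side.png

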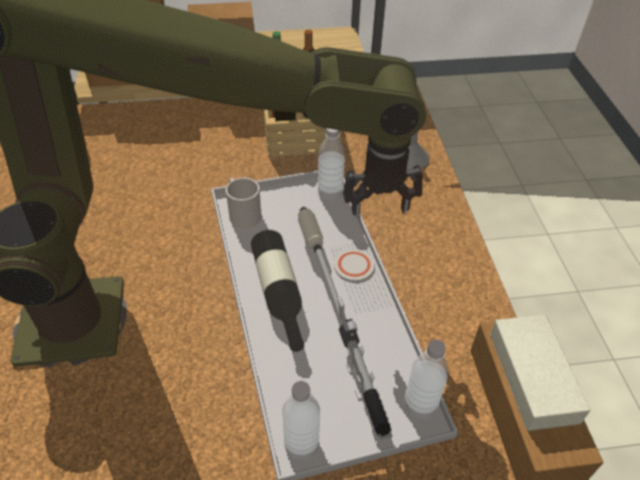

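View pics/a_wrist.png

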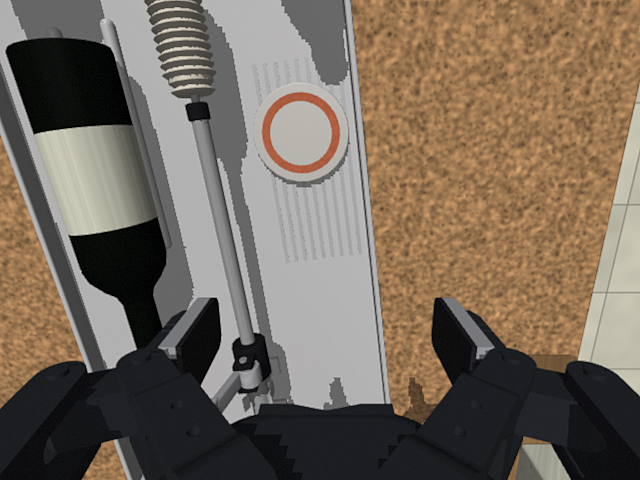

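```bash
cat > fit.py <<'E'
from station import *
import numpy as np, cv2
from scipy.optimize import least_squares
def proj(c,p):
    V=np.array(c["view"]);q=V[:3,:3]@np.asarray(p)+V[:3,3];k=np.array(c["K"])@q;return k[:2]/k[2]
def ray(c,px,z):
    V=np.array(c["view"]);R=V[:3,:3];o=-R.T@V[:3,3];d=R.T@np.linalg.inv(c["K"])@np.array([*px,1.]);return o+d*(z-o[2])/d[2]
def T(th,p):
    x,y,a=th;c,s=np.cos(a),np.sin(a);return np.array([x+c*p[0]-s*p[1],y+s*p[0]+c*p[1],p[2]])
E
python3 - <<'E'
from fit import *
C={n:calibration(n) for n in["scene","side","wrist"]}
L=np.pi/6
pt=lambda n,sl,yb:{"tip":(30,25+sl,55),"pin":(30,-150,81),"lt":(30-90*np.sin(L),-150,81+90*np.cos(L)),"b":(-75,yb,44),"tray":(0,0,0)}[n]
obs=[("scene","tip",389.5,244.5),("scene","pin",236.6,297.9),("scene","lt",225.5,255.3),("scene","tray",296.9,287.2),
("side","tip",303,208.3),("side","pin",351.4,326.7),("side","lt",338.9,301.6),("side","tray",314,299),("side","b",266.1,241.8),
("wrist","pin",246.2,373.8),("wrist","b",62.1,51)]
f=lambda v:np.concatenate([(proj(C[c],T(v[:3],pt(n,v[3],v[4])))-[a,b])/(2 if c=="wrist" else 1) for c,n,a,b in obs])
r=least_squares(f,[600,0,0.1,150,100],loss="soft_l1",x_scale=[100,100,.1,100,100]);print(r.x)
for o,e in zip(obs,f(r.x).reshape(-1,2)):print(o,e.round(1))
for n in["scene","side"]:
    im=cv2.imread(f"pics/a_{n}.png")
    for p in [(-170,-385,24),(170,-385,24),(170,385,24),(-170,385,24)]:
        print(n,proj(C[n],T(r.x[:3],p)).round(1))
    cv2.polylines(im,[np.array([proj(C[n],T(r.x[:3],p)) for p in [(-170,-385,24),(170,-385,24),(170,385,24),(-170,385,24)]]).astype(int)],True,(0,0,255),1)
    cv2.imwrite(f"pics/b_{n}.png",im)
E
```

```text
[ 5.25808188e+02 -3.12807891e+00  1.45666461e-01  1.91797405e+02
  1.53440538e+02]
('scene', 'tip', 389.5, 244.5) [ 0.4 -2.7]
('scene', 'pin', 236.6, 297.9) [ 1.8 -0.3]
('scene', 'lt', 225.5, 255.3) [-1.4 -0.8]
('scene', 'tray', 296.9, 287.2) [1.8 1. ]
('side', 'tip', 303, 208.3) [0.3 2.7]
('side', 'pin', 351.4, 326.7) [0. 1.]
('side', 'lt', 338.9, 301.6) [-8.1  7.4]
('side', 'tray', 314, 299) [ 1.6 -1.5]
('side', 'b', 266.1, 241.8) [ 0.2 -0.4]
('wrist', 'pin', 246.2, 373.8) [ 1.7 -0.1]
('wrist', 'b', 62.1, 51) [-0.8  0.4]
scene [ 95.3 300.6]
scene [151.7 426.2]
scene [488.9 261.3]
scene [394.6 184.8]
side [281.8 480.4]
side [461.3 430.6]
side [338.  166.7]
side [209.9 189.1]
```

View pics/b_scene.png

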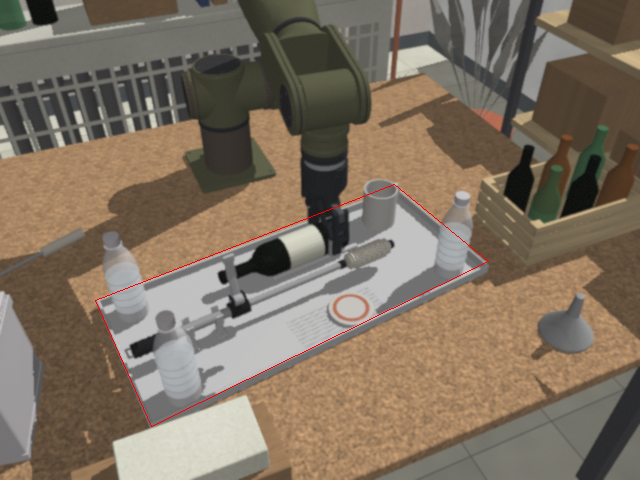

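View pics/b_side.png

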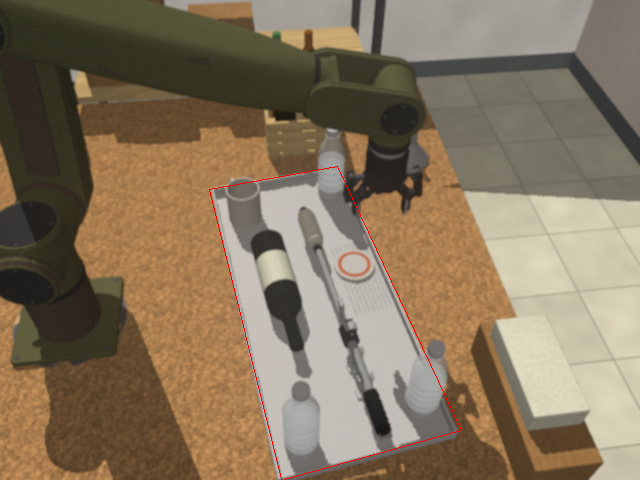

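Call:
send_rows:
  plan:
    - [[0,0,0.093],[-0.383,0.487,0],0]
    - [[0,0,0.093],[-0.383,0.487,0],0]
    - [[0,0,0.093],[-0.383,0.487,0],0]
    - [[0,0,0.093],[-0.383,0.487,0],0]
    - [[0,0,0.093],[-0.383,0.487,0],0]
    - [[0,0,0.093],[-0.383,0.487,0],0]
    - [[0,0,0.093],[-0.383,0.487,0],0]
    - [[0,0,0.093],[-0.383,0.487,0],0]

```text
t: 2.17
ee_pos: [495.7, 196.3, 248.7]
orientation: [[0.149, 0.001, 0.989], [-0.989, 0.0, 0.149], [0.0, -1.0, 0.001]]
force: [1.0, -0.8, -0.5]
opening: -0.3
```

```bash
python3 - <<'E'
from fit import *
s=state();print(s["t"],s["ee_pos"],s["orientation"].round(3),s["force"],s["qvel"].round(3),s["q"].round(2))
th=[525.8,-3.13,.1457]
c=calibration("wrist");im=grab_frame("wrist")
for l in["brush_tip","wine_bottle","lever_pin","lever_tip","mug","pet"]:print(l,[(r["pixel"],r["p"]) for r in landmark_of("wrist",l)])
im=im[:,:,::-1].copy();cv2.imwrite("pics/c_wrist0.png",im)
for p,z in [((30,217,55),0),((-75,153.4,44),0),((-75,153.4,81.5),0),((-37.5,153.4,44),0)]:
    cv2.circle(im,tuple(int(v) for v in proj(c,T(th,p))),3,(0,0,255),-1)
np.savez("c.npz",K=c["K"],view=c["view"])
cv2.imwrite("pics/c_wrist.png",im)
sc=grab_frame("scene");cv2.imwrite("pics/c_scene.png",sc[:,:,::-1])
E
```

```text
2.1667 [495.69812797 196.26888885 248.66681664] [[ 0.149  0.001  0.989]
 [-0.989  0.     0.149]
 [ 0.    -1.     0.001]] [ 0.98232803 -0.76355926 -0.48796789] [-0.047  0.024 -0.02  -0.011 -0.006 -0.006] [ 0.28 -0.14  1.91 -0.    1.37  0.13]
brush_tip [([364.3, 195.9], 0.92)]
wine_bottle [([251.1, 258.8], 0.9)]
lever_pin [([324.5, 367.1], 0.19)]
lever_tip [([461.1, 97.5], 0.25)]
mug [([223.9, 122.5], 0.63)]
pet [([461.6, 100.4], 0.85)]
```

View pics/c_wrist.png

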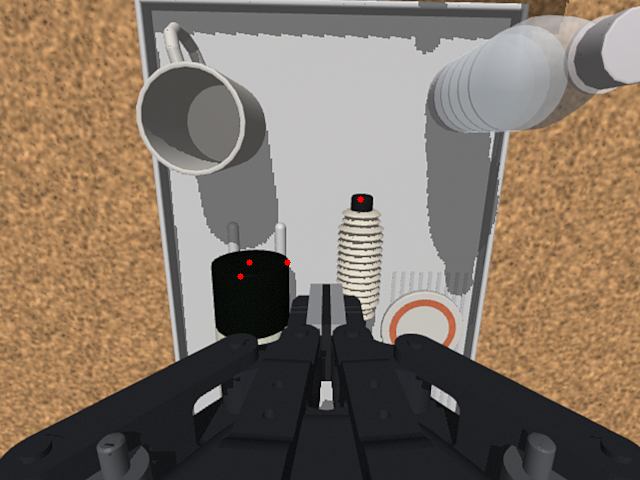

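View pics/c_scene.png

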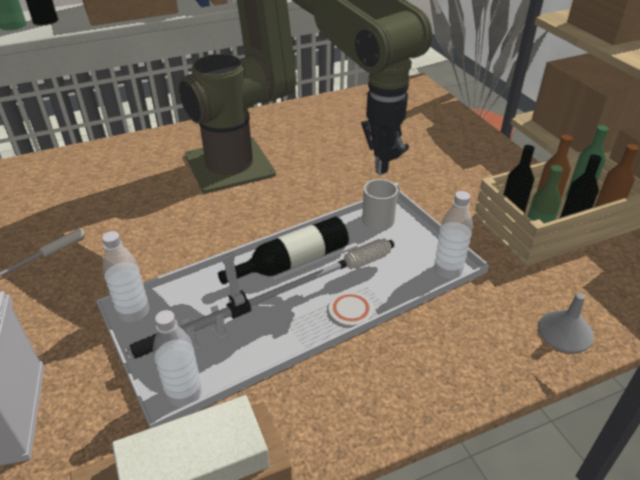

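```bash
python3 - <<'E'
import cv2,numpy as np
im=cv2.imread("pics/c_wrist0.png")
a=im[180:340,190:400].astype(float);a=255*(a/255)**0.4
a=cv2.resize(a.astype(np.uint8),None,fx=3.6,fy=3.6,interpolation=cv2.INTER_CUBIC);cv2.imwrite("pics/c_zoom.png",a)
g=cv2.cvtColor(im,cv2.COLOR_BGR2GRAY)
print(g[240:300:2,250]);print(g[262,195:310:2]);print(g[185:220,362]);print(g[200,340:385])
E
```

```text
[115 113 114 111 175  66   8   6  10   5  12   8   6  13  11   8   9  14
  15  10   9  10  11  13  10  11  12  11  14  12]
[194 194 193 194 193 194 192 195 151   0   9   8  11   8   7   9   9  11
   9   6   3   5   6   9  12   7   8  13   9   8   6  10   9   7   7  10
   6   9   6   8  13   8   7  11  12  11   0 178 194 194 194 194 195 195
 194 195 195 194]
[195 193 193 194 195 195 196 208 153  33  15  23  33  36  31  29  28  31
  29  28  27  27  28  28  26  20  16 158 205 203 208 218 206 138  70]
[194 193 195 195 194 194 195 194 197 202 178  93   1  17  22  18  24  25
  24  26  26  27  29  29  29  24  27  25  23  22  20  11  16 177 205 195
 195 193 194 193 195 194 194 194 194]
```

View pics/c_zoom.png

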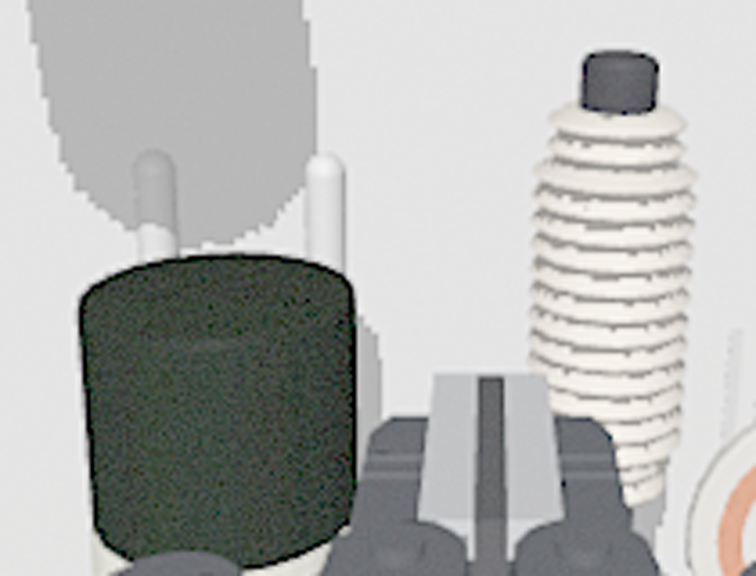

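```bash
cat >> fit.py <<'E'
def inv(th,p):
    x,y,a=th;c,s=np.cos(a),np.sin(a);d=np.array(p[:2])-[x,y];return np.array([c*d[0]+s*d[1],-s*d[0]+c*d[1],p[2]])
E
python3 - <<'E'
from fit import *
c=np.load("c.npz");th=[525.8,-3.13,.1457]
for n,px,z in[("net b",(251.1,258.8),44),("rim top",(248,276),81.5),("rim bot",(250,250.5),6.5),("L",(212.8,263.3),44),("R",(288.3,260.5),44),("net tip",(364.3,195.9),55),("cap bot",(362,193.7),45),("cap top",(362,200.5),65),
 ("trayTL",(140,2),24),("TR",(527,5),24)]:
    print(n,inv(th,ray(c,px,z)).round(1))
E
```

```text
net b [-73.2 156.9  44. ]
rim top [-68.6 154.1  81.5]
rim bot [-82.1 153.2   6.5]
L [-110.9  152.1   44. ]
R [-37.  155.3  44. ]
net tip [ 33.7 220.7  55. ]
cap bot [ 32.6 221.1  45. ]
cap top [ 30.8 218.3  65. ]
trayTL [-159.8  381.3   24. ]
TR [170.8 380.4  24. ]
```

```bash
python3 - <<'E'
from fit import *
c=np.load("c.npz");th=[525.8,-3.13,.1457]
print(inv(th,ray(c,(223.9,122.5),0)),inv(th,ray(c,(461.6,100.4),0)))
print(T(th,(32,255,0)),inv(th,state()["ee_pos"]))
for t in [(32,255),(32,230),(32,160)]:
  print(T(th,(*t,0)))
E
```

```text
[-102.07496295  284.50878584    0.        ] [131.68855177 305.94589382   0.        ]
[520.43875726 253.81407383   0.        ] [  0.4528991  199.13572553 248.18460125]
[520.43875726 253.81407383   0.        ]
[524.06838347 229.07896086   0.        ]
[534.23133686 159.82064455   0.        ]
```

Call:
send_rows:
  plan:
    - [[0,0,0],[0.059,0.147,0],0]
    - [[0,0,0],[0.059,0.147,0],0]
    - [[0,0,0],[0.059,0.147,-0.1],0]
    - [[0,0,0],[0.059,0.147,-0.2],0]
    - [[0,0,0],[0.059,0.147,-0.3],0]
    - [[0,0,0],[0.059,0.147,-0.38],0]
    - [[0,0,0],[0.059,0.147,-0.44],0]
    - [[0,0,0],[0.059,0.147,-0.483],0]

```text
t: 3.23
ee_pos: [518.8, 252.4, 51.4]
orientation: [[0.145, -0.005, 0.989], [-0.989, -0.002, 0.145], [0.001, -1.0, -0.005]]
force: [0.2, -0.4, -0.1]
opening: 0.0
```

```bash
python3 - <<'E'
from fit import *
s=state();print(s["t"],s["ee_pos"],s["force"],s["orientation"].round(3));th=[525.8,-3.13,.1457];print(inv(th,s["ee_pos"]))
im=grab_frame("wrist");cv2.imwrite("pics/d_wrist.png",im[:,:,::-1]);c=calibration("wrist");np.savez("d.npz",K=c["K"],view=c["view"])
print(landmark_of("wrist","brush_tip"))
im=grab_frame("side");cv2.imwrite("pics/d_side.png",cv2.resize(im[120:360,180:500,::-1],None,fx=2.5,fy=2.5))
E
```

```text
3.2333 [518.83298736 252.37162355  51.36567474] [ 0.16522301 -0.37568066 -0.1414221 ] [[ 0.145 -0.005  0.989]
 [-0.989 -0.002  0.145]
 [ 0.001 -1.    -0.005]]
[ 30.20182179 253.80596696  51.36567474]
[{'pixel': [330.2, 398.7], 'p': 0.62}]
```

View pics/d_wrist.png

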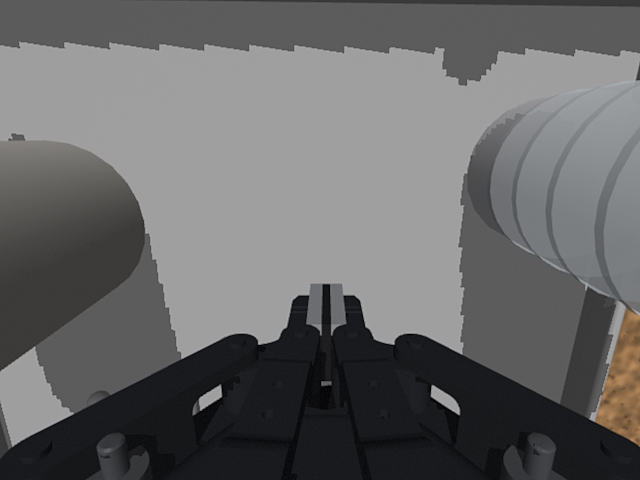

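View pics/d_side.png

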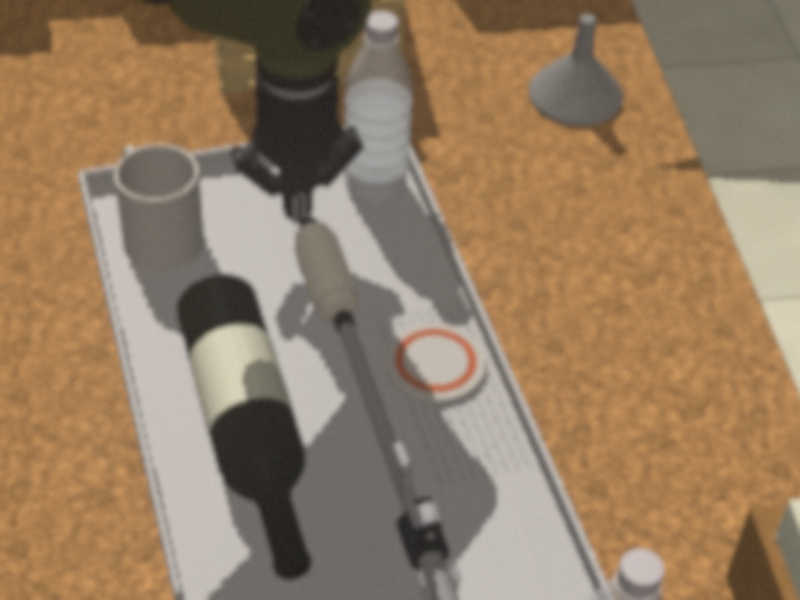

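Call:
send_rows:
  plan:
    - [[0,0,0],[0.004,-0.025,0.005],0]
    - [[0,0,0],[0.007,-0.05,0.007],0]
    - [[0,0,0],[0.011,-0.075,0.007],0]
    - [[0,0,0],[0.0145,-0.099,0.007],0]
    - [[0,0,0],[0.018,-0.124,0.007],0]
    - [[0,0,0],[0.022,-0.149,0.007],0]
    - [[0,0,0],[0.0255,-0.174,0.007],0]
    - [[0,0,0],[0.029,-0.198,0.007],0]

```text
t: 4.05
ee_pos: [532.5, 173.3, 58.4]
orientation: [[0.145, 0.001, 0.989], [-0.989, 0.0, 0.145], [-0.0, -1.0, 0.001]]
force: [-0.3, 3.4, 2.8]
opening: 0.0
```

```bash
python3 - <<'E'
from fit import *
im=grab_frame("scene");s=state();print(s["t"],s["ee_pos"],s["force"],s["orientation"].round(3));th=[525.8,-3.13,.1457];print(inv(th,s["ee_pos"]))
cv2.imwrite("pics/e_scene.png",cv2.resize(im[150:350,200:460,::-1],None,fx=3,fy=3))
print(landmark_of("scene","brush_tip"))
im=grab_frame("side");cv2.imwrite("pics/e_side.png",cv2.resize(im[120:360,180:500,::-1],None,fx=2.5,fy=2.5))
print(landmark_of("side","brush_tip"))
E
```

```text
4.1 [532.43012629 171.72347822  57.98107051] [ 0.6287722  -1.85788215 -0.50279761] [[ 0.145  0.     0.989]
 [-0.989 -0.002  0.145]
 [ 0.002 -1.     0.   ]]
[ 31.94598761 172.03822626  57.98107051]
[{'pixel': [365.5, 253.0], 'p': 0.63}]
[{'pixel': [309.7, 227.2], 'p': 0.75}]
```

View pics/e_scene.png

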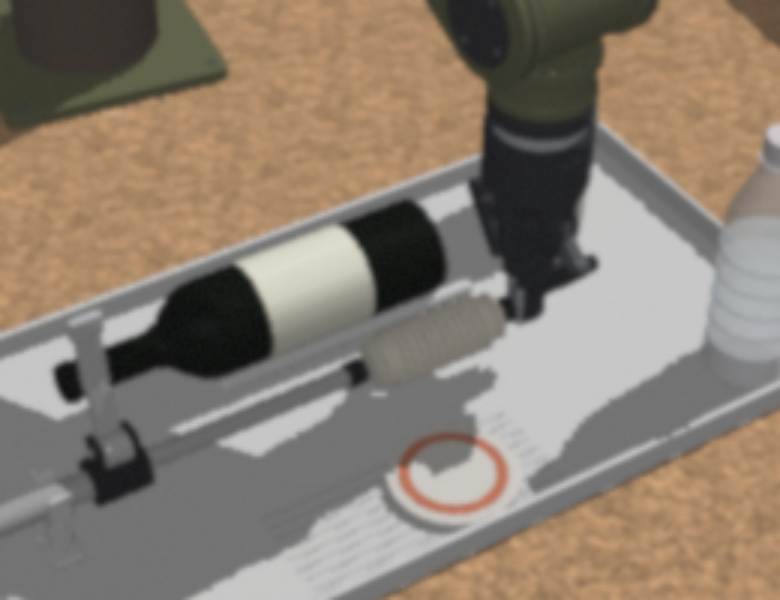

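View pics/e_side.png

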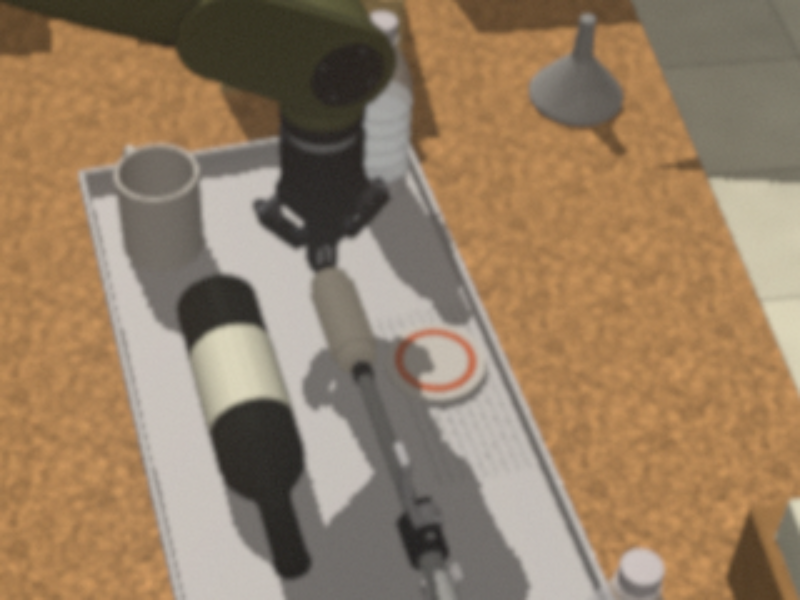

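Call:
send_rows:
  plan:
    - [[0,0,0],[0.0015,-0.01,0],0]
    - [[0,0,0],[0.0015,-0.01,0],0]
    - [[0,0,0],[-0.0095,0.064,0],0]
    - [[0,0,0],[-0.0095,0.064,0.1],0]
    - [[0,0,0],[-0.0095,0.064,0.2],0]
    - [[0,0,0],[-0.0095,0.064,0.3],0]
    - [[0,0,0],[-0.0095,0.064,0.4],0]
    - [[0,0,0],[-0.0095,0.064,0.475],0]

```text
t: 4.92
ee_pos: [528.7, 200.4, 251.8]
orientation: [[0.146, 0.004, 0.989], [-0.989, 0.0, 0.146], [0.0, -1.0, 0.004]]
force: [1.0, 0.5, 0.3]
opening: -0.0
```

```bash
cat > look.py <<'E'
from fit import *
import sys,time
k=sys.argv[1]
th=[525.8,-3.13,.1457]
for i in range(3): im=grab_frame("wrist")
c=calibration("wrist");im=grab_frame("wrist")
s=state();print(s["t"],s["ee_pos"],s["qvel"].round(3),inv(th,s["ee_pos"]).round(1))
np.savez(k+".npz",K=c["K"],view=c["view"])
for l,z in[("brush_tip",55),("wine_bottle",44)]:
    for r in landmark_of("wrist",l)[:2]: print(l,r,inv(th,ray(c,r["pixel"],z)).round(1))
im=im[:,:,::-1];cv2.imwrite(f"pics/{k}_wrist.png",im)
p=proj(c,T(th,(-20,155,50))).astype(int)
x0=max(p[0]-105,0);y0=max(p[1]-80,0);print("crop",x0,y0)
a=im[y0:y0+160,x0:x0+210].astype(float);a=255*(a/255)**.4
cv2.imwrite(f"pics/{k}_zoom.png",cv2.resize(a.astype(np.uint8),None,fx=3.6,fy=3.6,interpolation=cv2.INTER_CUBIC))
E
python3 look.py f
```

```text
5.1167 [528.47249392 200.17376593 248.81521182] [-0.003  0.03   0.057  0.001 -0.    -0.001] [ 32.2 200.8 248.8]
brush_tip {'pixel': [320.3, 258.4], 'p': 0.94} [ 29.7 159.7  55. ]
wine_bottle {'pixel': [213.9, 257.2], 'p': 0.96} [-74.6 157.3  44. ]
crop 163 181
```

View pics/f_zoom.png

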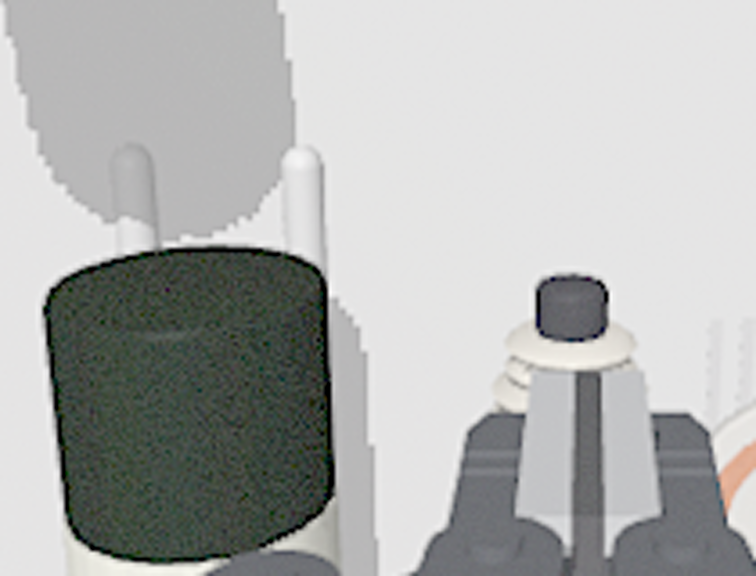

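```bash
python3 - <<'E'
from fit import *
th=[525.8,-3.13,.1457]
c=np.load("f.npz");im=cv2.imread("pics/f_wrist.png");g=cv2.cvtColor(im,cv2.COLOR_BGR2GRAY)
# model: disk at y=b, radius 37.5 upper/lower arcs; draw overlays
a=cv2.resize(im,None,fx=4,fy=4,interpolation=cv2.INTER_CUBIC);a=(255*(a/255.)**.4).astype(np.uint8)
for b,col in[(152,(255,0,0)),(155,(0,0,255)),(158,(0,255,0))]:
  for cx,cz,R in[(-75,44,37.5),(30,55,10)]:
    P=np.array([proj(c,T(th,(cx+R*np.cos(t),b,cz+R*np.sin(t)))) for t in np.linspace(0,2*np.pi,90)])
    cv2.polylines(a,[((P*4+2)).astype(int)],True,col,1)
cv2.imwrite("pics/f_ov.png",a[230*4:230*4+300,165*4:165*4+760])
for n,px,z in[("rim top",(206.9,274),81.5),("rim bot",(217,249.8),6.5),("cap bot",(322,257.1),45),("cap top",(322,263.8),65)]:print(n,inv(th,ray(c,px,z)).round(1))
E
```

```text
rim top [-70.  154.6  81.5]
rim bot [-82.6 152.9   6.5]
cap bot [ 31.3 157.6  45. ]
cap top [ 31.3 157.9  65. ]
```

View pics/f_ov.png

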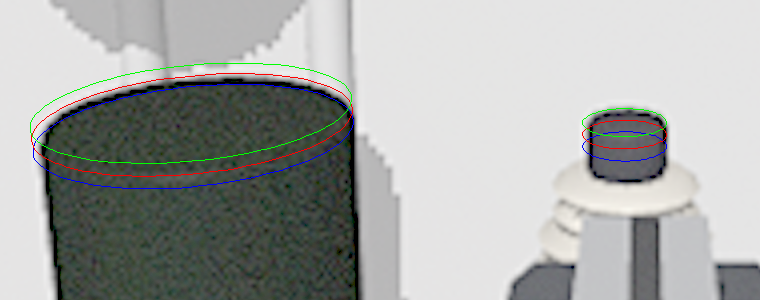

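Call:
send_rows:
  plan:
    - [[0,0,0],[-0.02,-0.07,0],0]
    - [[0,0,0],[-0.05,-0.15,0],0]
    - [[0,0,0],[-0.07,-0.23,0],0]
    - [[0,0,0],[-0.091,-0.31,0],0]
    - [[0,0,0],[-0.091,-0.31,0],0]
    - [[0,0,0],[-0.091,-0.31,0],0]
    - [[0,0,0],[-0.091,-0.31,0],0]
    - [[0,0,0],[-0.091,-0.31,0],0]

```text
t: 5.88
ee_pos: [491.5, 76.6, 246.8]
orientation: [[0.146, -0.002, 0.989], [-0.989, 0.0, 0.146], [-0.0, -1.0, -0.002]]
force: [1.2, 0.6, -0.1]
opening: 0.0
```

```bash
python3 look.py g; python3 - <<'E'
from fit import *
th=[525.8,-3.13,.1457]
c=np.load("g.npz");im=cv2.imread("pics/g_wrist.png")
V=c["view"];print("cam",inv(th,-V[:3,:3].T@V[:3,3]))
x0,y0=int(proj(c,T(th,(-75,154,60)))[0])-55,int(proj(c,T(th,(-75,154,60)))[1])-35
a=cv2.resize(im[y0:y0+90,x0:x0+190],None,fx=4,fy=4,interpolation=cv2.INTER_CUBIC);a=(255*(a/255.)**.4).astype(np.uint8)
print(x0,y0)
for b,col in[(152,(255,0,0)),(155,(0,0,255)),(158,(0,255,0))]:
  for cx,cz,R in[(-75,44,37.5),(30,55,10)]:
    P=np.array([proj(c,T(th,(cx+R*np.cos(t),b,cz+R*np.sin(t))))-[x0,y0] for t in np.linspace(0,2*np.pi,90)])
    cv2.polylines(a,[((P*4+2)).astype(int)],True,col,1)
cv2.imwrite("pics/g_ov.png",a)
E
```

```text
6.0833 [491.86254551  76.73098303 247.6724292 ] [-0.002 -0.004 -0.002 -0.     0.    -0.001] [-22.   83.9 247.7]
brush_tip {'pixel': [391.7, 132.8], 'p': 0.84} [ 33.7 157.2  55. ]
wine_bottle {'pixel': [268.3, 135.4], 'p': 0.98} [-73.  154.9  44. ]
crop 223 55
cam [-21.99574862 154.74812297 372.18902758]
207 101
```

View pics/g_ov.png

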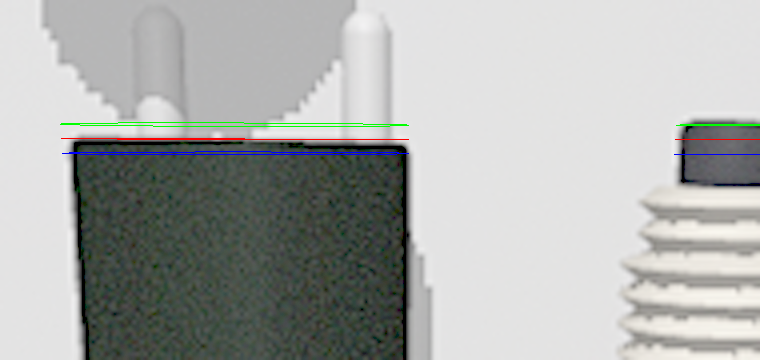

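View pics/g_wrist.png

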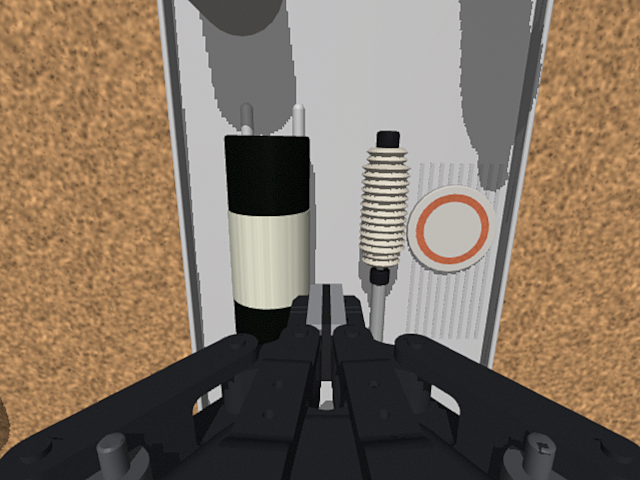

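```bash
python3 - <<'E'
from fit import *
th=[525.8,-3.13,.1457]
lsd=cv2.createLineSegmentDetector()
C={"a_scene":calibration("scene"),"a_side":calibration("side"),"c_wrist0":np.load("c.npz"),"f_wrist":np.load("f.npz"),"g_wrist":np.load("g.npz")}
for n,c in C.items():
    g=cv2.imread(f"pics/{n}.png",0)
    L=lsd.detect(g)[0].reshape(-1,4)
    print(n)
    for l in L:
        for z in (24,):
            p=inv([525.8,-3.13,.1457],ray(c,l[:2],z));q=inv([525.8,-3.13,.1457],ray(c,l[2:],z))
            d=q-p;ln=np.hypot(d[0],d[1])
            if ln<60: continue
            m=(p+q)/2
            if d[1]<0:d=-d
            if abs(m[0])>145 and abs(m[0])<190 and abs(m[1])<400 and abs(d[0])<.1*ln: print("long",m.round(1),round(ln),"dyaw",round(-d[0]/d[1],4))
            if abs(m[1])>360 and abs(m[1])<400 and abs(d[1])<.1*ln: print("end",m.round(1),round(ln),"dyaw",round(d[1]/d[0],4))
E
```

```text
a_scene
end [-984.  -367.9   24. ] 73 dyaw 0.0001
end [-884.6 -371.4   24. ] 111 dyaw -0.0337
end [  -8.2 -385.1   24. ] 65 dyaw 0.0149
long [-146.4   74.4   24. ] 78 dyaw -0.0317
end [-1097.5  -361.2    24. ] 171 dyaw -0.0349
long [172.7  41.2  24. ] 613 dyaw -0.0175
long [167.4 193.4  24. ] 207 dyaw -0.0157
long [-162.1 -158.6   24. ] 252 dyaw -0.0152
end [-58.9 374.6  24. ] 159 dyaw -0.0149
long [-159.2   77.    24. ] 64 dyaw -0.0216
long [188.2 -73.5  24. ] 83 dyaw -0.0372
long [-170.5  -20.6   24. ] 104 dyaw -0.0179
long [-173.  -219.6   24. ] 115 dyaw -0.0137
end [-876.  -363.3   24. ] 83 dyaw -0.0512
long [-169.2   72.3   24. ] 78 dyaw -0.0057
a_side
long [153.4 -65.5  24. ] 315 dyaw -0.0129
end [ -46.9 -383.2   24. ] 69 dyaw -0.0016
long [161.5 -12.   24. ] 418 dyaw -0.0114
long [-174.5 -191.5   24. ] 367 dyaw -0.0115
end [ 62.7 390.4  24. ] 94 dyaw -0.024
long [-169.2   30.9   24. ] 77 dyaw -0.0118
long [168.9 -14.6  24. ] 385 dyaw -0.0133
long [ 163.7 -347.1   24. ] 71 dyaw -0.025
end [ 13.5 378.9  24. ] 119 dyaw -0.0308
long [-168.5  177.1   24. ] 81 dyaw -0.0569
long [-16
[... 724 characters left out ...]
aw -0.0144
long [-163.5  127.3   24. ] 234 dyaw -0.014
long [-151.8  127.7   24. ] 218 dyaw -0.0153
long [164.3 141.6  24. ] 181 dyaw -0.0228
long [157.4 166.1  24. ] 223 dyaw -0.0147
end [  3.4 380.   24. ] 325 dyaw -0.0137
long [-167.6  163.7   24. ] 65 dyaw -0.0143
long [-168.7   90.4   24. ] 79 dyaw -0.0126
long [167.9  93.   24. ] 87 dyaw -0.0133
end [  1.5 373.2  24. ] 300 dyaw -0.0147
g_wrist
long [-155.   98.   24.] 334 dyaw -0.014
long [153.1  88.9  24. ] 353 dyaw -0.0148
long [-164.2   95.4   24. ] 339 dyaw -0.0142
long [162.2  33.7  24. ] 256 dyaw -0.0147
long [166.3 -15.2  24. ] 82 dyaw -0.0119
long [-166.8  219.6   24. ] 91 dyaw -0.013
long [-169.9   20.7   24. ] 71 dyaw -0.0148
```

```bash
python3 - <<'E'
from fit import *
from scipy.optimize import least_squares
th=[525.8,-3.13,.1313]
c=np.load("g.npz");im=cv2.imread("pics/g_wrist.png",0).astype(float)
# subpixel edges: base columns 240..295; cap cols 381..397
def edge(im,col,r0,r1):
    s=im[r0:r1,col];hi=np.median(s[:3]);lo=np.median(s[-4:]);m=(hi+lo)/2
    i=np.where((s[:-1]>m)&(s[1:]<=m))[0][-1];return r0+i+(s[i]-m)/(s[i]-s[i+1])
for k,z,cols in(("base",70,list(range(254,282,3))),("cap",55,range(383,396,2))):
    v=[inv(th,ray(c,(x,edge(im,x,126 if k=="base" else 122,145 if k=="base" else 140)),z)) for x in cols]
    v=np.array(v);print(k,v[:,:2].round(1).tolist(),np.median(v[:,1]))
tip=T(th,(31,158,0));print(tip, "cmd now est", )
E
```

```text
base [[-82.8, 153.8], [-80.3, 153.8], [-77.9, 153.7], [-75.5, 154.0], [-73.0, 154.0], [-70.6, 154.0], [-68.2, 153.7], [-65.7, 153.7], [-63.3, 153.8], [-60.9, 153.8]] 153.7894735034241
cap [[23.9, 159.5], [25.6, 159.6], [27.3, 159.6], [29.0, 159.6], [30.7, 159.5], [32.4, 159.5], [34.1, 159.5]] 159.5286592059111
[535.84732449 157.56863494   0.        ] cmd now est
```

Call:
send_rows:
  plan:
    - [[0,0,-0.009],[0.03,0.09,0],0]
    - [[0,0,-0.009],[0.06,0.18,0],0]
    - [[0,0,-0.009],[0.097,0.26,0],0]
    - [[0,0,-0.009],[0.097,0.283,-0.08],0]
    - [[0,0,-0.009],[0.097,0.283,-0.18],0]
    - [[0,0,-0.009],[0.097,0.283,-0.28],0]
    - [[0,0,-0.009],[0.097,0.283,-0.38],0]
    - [[0,0,-0.009],[0.097,0.283,-0.475],0]

```text
t: 6.85
ee_pos: [530.2, 189.6, 56.0]
orientation: [[0.133, 0.0, 0.991], [-0.991, 0.0, 0.133], [0.0, -1.0, 0.0]]
force: [0.8, 0.3, 0.3]
opening: 0.4
```

Call:
send_rows:
  plan:
    - [[0,0,0],[0.0025,-0.018,0],0]
    - [[0,0,0],[0.004,-0.03,0],0]
    - [[0,0,0],[0.005,-0.04,0],0]
    - [[0,0,0],[0.006,-0.047,0],0]
    - [[0,0,0],[0.007,-0.053,0],0]
    - [[0,0,0],[0.0075,-0.057,0],0]
    - [[0,0,0],[0.008,-0.06,0],0]
    - [[0,0,0],[0.008,-0.062,0],0]

```text
t: 7.52
ee_pos: [535.1, 164.8, 59.7]
orientation: [[0.131, 0.003, 0.991], [-0.991, 0.001, 0.131], [-0.001, -1.0, 0.004]]
force: [0.8, 3.5, 2.0]
opening: 0.2
```

```bash
python3 - <<'E'
from fit import *
th=[525.8,-3.13,.1313]
for i in range(4):
    grab_frame("side");s=state();print(s["t"],inv(th,s["ee_pos"]).round(2),s["force"].round(1))
E
```

```text
7.5667 [ 30.78 165.12  59.18] [0.7 2.  1.8]
7.6167 [ 30.43 165.11  58.73] [0.9 2.6 2.6]
7.6667 [ 30.14 165.14  58.38] [-0.1  2.8  1.8]
7.7167 [ 29.9  165.14  58.07] [0.9 3.1 1.9]
```

Call:
send_rows:
  plan:
    - [[0,0,0],[-0.008,0.05,0],0]
    - [[0,0,0],[-0.008,0.06,0.06],0]
    - [[0,0,0],[-0.008,0.06,0.16],0]
    - [[0,0,0],[-0.008,0.06,0.26],0]
    - [[0,0,0],[-0.03,0.02,0.36],0]
    - [[0,0,0],[-0.05,-0.05,0.44],0]
    - [[0,0,0],[-0.08,-0.14,0.475],0]
    - [[0,0,0],[-0.105,-0.221,0.475],0]

```text
t: 8.38
ee_pos: [492.8, 74.7, 252.7]
orientation: [[0.133, 0.007, 0.991], [-0.991, -0.001, 0.133], [0.002, -1.0, 0.007]]
force: [0.4, -1.3, -0.4]
opening: -0.3
```

```bash
sed -i 's/.1457/.1313/' look.py; python3 look.py h; python3 - <<'E'
from fit import *
th=[525.8,-3.13,.1313]
c=np.load("h.npz");im=cv2.imread("pics/h_wrist.png",0).astype(float)
V=c["view"];print("cam",inv(th,-V[:3,:3].T@V[:3,3]))
def edge(im,col,r0,r1):
    s=im[r0:r1,col];hi=np.median(s[:3]);lo=np.median(s[-4:]);m=(hi+lo)/2
    i=np.where((s[:-1]>m)&(s[1:]<=m))[0][-1];return r0+i+(s[i]-m)/(s[i]-s[i+1])
for k,z,x0,x in(("base",70,-75,12),("cap",55,29,6)):
    u,w=proj(c,T(th,(x0,154,z)));print(u,w)
    v=np.array([inv(th,ray(c,(int(u)+j,edge(im,int(u)+j,int(w)-9,int(w)+9)),z)) for j in range(-x,x+1,3)])
    print(k,v[:,:2].round(1).tolist(),np.median(v[:,1]))
E
```

```text
8.5833 [491.11485776  74.97311381 247.18499235] [ 0.03   0.026 -0.009  0.006 -0.004  0.001] [-24.2  82.  247.2]
brush_tip {'pixel': [386.1, 131.9], 'p': 0.83} [ 26.9 154.3  55. ]
wine_bottle {'pixel': [266.9, 135.2], 'p': 0.64} [-76.3 151.9  44. ]
crop 225 51
cam [-24.10579804 151.77592423 372.36061323]
263.2349364975266 132.55320613350213
base [[-84.9, 153.8], [-82.5, 154.1], [-80.1, 154.0], [-77.6, 153.6], [-75.2, 154.0], [-72.8, 154.0], [-70.3, 154.1], [-67.9, 153.6], [-65.5, 153.6]] 153.98740042594204
388.53106307414413 132.26956716033766
cap [[23.4, 154.2], [26.0, 154.3], [28.5, 154.3], [31.1, 154.2], [33.6, 154.2]] 154.24910494039943
```

View pics/h_wrist.png

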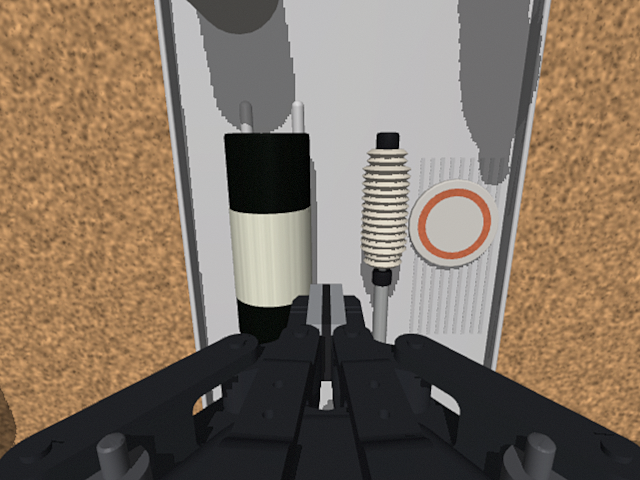

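Call:
send_rows:
  plan:
    - [[0,0,0],[0.016,-0.09,0.02],0]
    - [[0,0,0],[0.034,-0.19,0.02],0]
    - [[0,0,0],[0.052,-0.29,0.02],0]
    - [[0,0,0],[0.07,-0.39,0.02],0]
    - [[0,0,0],[0.088,-0.49,0.02],0]
    - [[0,0,0],[0.106,-0.59,0.02],0]
    - [[0,0,0],[0.126,-0.69,0.02],0]
    - [[0,0,0],[0.126,-0.697,0.02],0]

```text
t: 9.35
ee_pos: [543.1, -207.4, 254.4]
orientation: [[0.128, -0.002, 0.992], [-0.992, -0.002, 0.128], [0.001, -1.0, -0.002]]
force: [0.2, 0.9, 0.0]
opening: -0.1
```

```bash
python3 - <<'E'
from fit import *
th=[525.8,-3.13,.1313]
for i in range(3): grab_frame("wrist")
c=calibration("wrist");im=grab_frame("wrist");s=state();print(s["t"],s["ee_pos"],inv(th,s["ee_pos"]),s["q"].round(2))
np.savez("i.npz",K=c["K"],view=c["view"])
for l,z in(("lever_pin",81),("lever_tip",159)):
  for r in landmark_of("wrist",l)[:2]:print(l,r,inv(th,ray(c,r["pixel"],z)).round(1))
im=im[:,:,::-1].copy()
P=[proj(c,T(th,p)) for p in[(30,-150,81),(-15,-150,159)]];print(P)
for p in P: cv2.circle(im,tuple(p.astype(int)),2,(0,0,255),-1)
cv2.imwrite("pics/i_wrist.png",im)
E
```

```text
9.55 [ 542.33852749 -201.55573529  254.80912089] [  -9.58233244 -198.88306671  254.80912089] [-0.45 -0.04  1.8   0.    1.38 -0.58]
lever_pin {'pixel': [371.0, 164.4], 'p': 0.98} [  26.9 -151.1   81. ]
lever_tip {'pixel': [346.3, 171.7], 'p': 0.7} [   2.6 -149.7  159. ]
[array([374.80353346, 163.05624792]), array([317.38706014, 172.20354261])]
```

View pics/i_wrist.png

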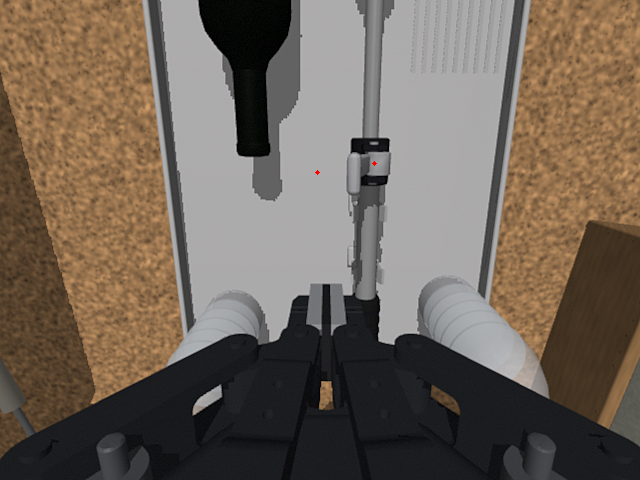

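```bash
python3 - <<'E'
from fit import *
th=[525.8,-3.13,.1313]
C={"scene":calibration("scene"),"side":calibration("side"),"wrist":np.load("i.npz")}
for n in("scene","side"):
    im=grab_frame(n)
    for l in("lever_pin","lever_tip"):print(n,l,[(r["pixel"],r["p"]) for r in landmark_of(n,l)])
    for t in(0,.1,.2,.3,.4,.5):
        a=t-np.pi/6;print(t,proj(C[n],T(th,(30+90*np.sin(a),-150,81+90*np.cos(a)))).round(1),proj(C["wrist"],T(th,(30+90*np.sin(a),-150,81+90*np.cos(a)))).round(1))
    u=proj(C[n],T(th,(20,-150,110))).astype(int)
    cv2.imwrite(f"pics/i_{n}.png",cv2.resize(im[u[1]-60:u[1]+60,u[0]-80:u[0]+80,::-1],None,fx=5,fy=5));print(u-[80,60])
E
```

```text
scene lever_pin [([237.4, 300.8], 0.58)]
scene lever_tip [([223.5, 256.0], 0.95), ([233.2, 298.2], 0.7)]
0 [223.8 253.8] [317.4 172.2]
0.1 [225.3 254.6] [330.6 172.9]
0.2 [226.9 255.9] [344.9 173.4]
0.3 [228.7 257.6] [360.  173.9]
0.4 [230.6 259.8] [375.6 174.1]
0.5 [232.6 262.4] [391.3 174.3]
[154 223]
side lever_pin [([349.3, 325.9], 0.72)]
side lever_tip [([340.2, 299.6], 0.61)]
0 [329.7 309.1] [317.4 172.2]
0.1 [333.9 307. ] [330.6 172.9]
0.2 [338.3 305. ] [344.9 173.4]
0.3 [342.8 303.3] [360.  173.9]
0.4 [347.4 301.8] [375.6 174.1]
0.5 [352.  300.6] [391.3 174.3]
[266 260]
```

View pics/i_scene.png

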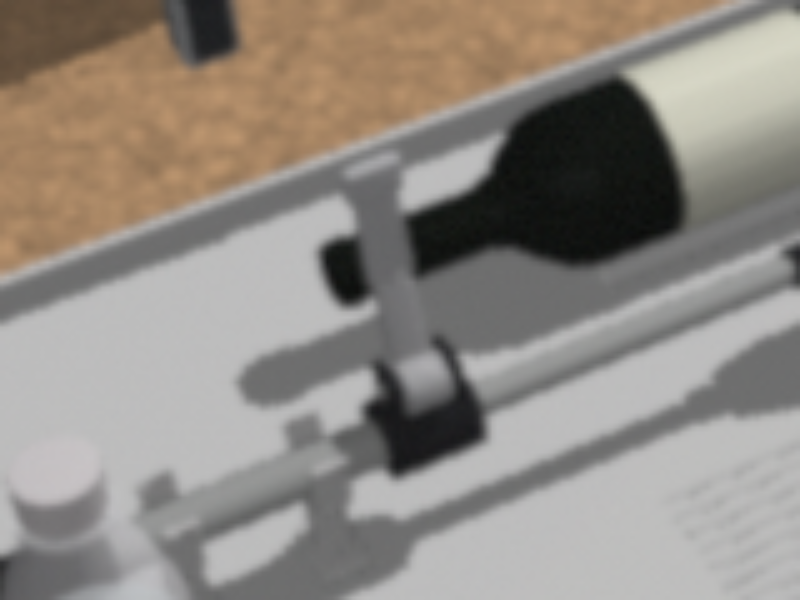

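View pics/i_side.png

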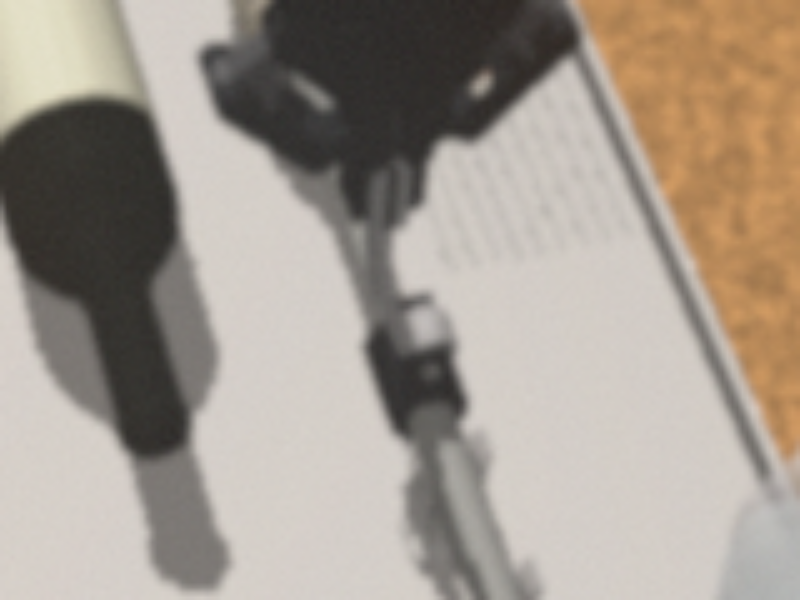

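Call:
send_rows:
  plan:
    - [[0,0,0.075],[-0.05,0.05,0],0]
    - [[0,0,0.15],[-0.1,0.1,0],0]
    - [[0,0,0.225],[-0.103,0.113,0],0]
    - [[0,0,0.3],[-0.103,0.113,0],0]
    - [[0,0,0.375],[-0.103,0.113,0],0]
    - [[0,0,0.45],[-0.103,0.113,0],0]
    - [[0,0,0.525],[-0.103,0.113,0],0]
    - [[0,0,0.6],[-0.103,0.113,0],0]

```text
t: 10.62
ee_pos: [500.9, -157.4, 256.1]
orientation: [[0.882, 0.0, 0.471], [-0.471, -0.0, 0.882], [0.0, -1.0, 0.0]]
force: [-0.3, 0.5, -0.4]
opening: -0.2
```

Call:
send_rows:
  plan:
    - [[0,0,0.075],[0,0,0],0]
    - [[0,0,0.15],[0,0,0],0]
    - [[0,0,0.225],[0,0,0],0]
    - [[0,0,0.3],[0,0,-0.05],0]
    - [[0,0,0.375],[0,0,-0.12],0]
    - [[0,0,0.4],[0,0,-0.18],0]
    - [[0,0,0.4],[0,0,-0.23],0]
    - [[0,0,0.4],[0,0,-0.247],0]

```text
t: 11.28
ee_pos: [498.9, -156.7, 153.5]
orientation: [[0.991, -0.005, -0.132], [0.132, 0.002, 0.991], [-0.005, -1.0, 0.003]]
force: [-0.2, 1.1, -0.1]
opening: -0.3
```

```bash
cat > look2.py <<'E'
from fit import *
import sys
k=sys.argv[1];th=[525.8,-3.13,.1313]
ims=[grab_frame(n) for n in("scene","side")]
s=state();print(s["t"],s["ee_pos"],inv(th,s["ee_pos"]).round(1),s["force"].round(1),s["orientation"].round(3).tolist())
out=[]
for n,im in zip(("scene","side"),ims):
    u=proj(calibration(n),T(th,(20,-150,110))).astype(int)
    out.append(cv2.resize(im[u[1]-65:u[1]+55,u[0]-50:u[0]+50,::-1],None,fx=4,fy=4,interpolation=cv2.INTER_CUBIC))
    print(n,[(l,[(r["pixel"],r["p"]) for r in landmark_of(n,l)]) for l in("lever_tip",)])
cv2.imwrite(f"pics/{k}.png",np.hstack(out))
E
python3 look2.py j
```

```text
11.3833 [ 499.99097541 -157.13469438  155.60155864] [ -45.7 -149.3  155.6] [-0.7 -0.1  0.3] [[0.991, -0.003, -0.132], [0.132, 0.001, 0.991], [-0.003, -1.0, 0.002]]
scene [('lever_tip', [([225.3, 254.1], 0.9)])]
side [('lever_tip', [([339.3, 302.2], 0.67)])]
```

View pics/j.png

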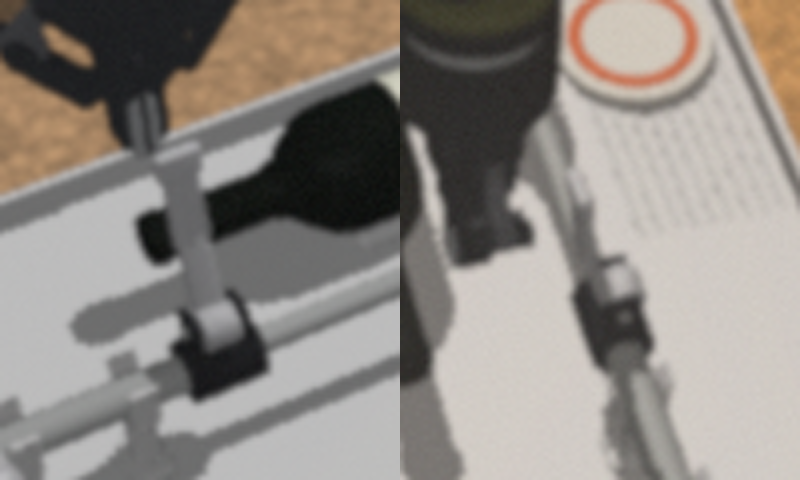

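Call:
send_rows:
  plan:
    - [[0,0,0],[0.025,0.003,0],0]
    - [[0,0,0],[0.05,0.0065,0],0]
    - [[0,0,0],[0.074,0.01,0.002],0]
    - [[0,0,0],[0.094,0.0125,0.004],0]
    - [[0,0,0],[0.114,0.015,0.007],0]
    - [[0,0,0],[0.134,0.018,0.01],0]
    - [[0,0,0],[0.149,0.02,0.01],0]
    - [[0,0,0],[0.164,0.022,0.01],0]

```text
t: 12.15
ee_pos: [567.5, -148.8, 161.3]
orientation: [[0.991, 0.0, -0.132], [0.132, -0.0, 0.991], [0.0, -1.0, -0.0]]
force: [-0.6, -1.1, 0.7]
opening: 0.3
```

```bash
python3 look2.py k
```

```text
12.25 [ 567.45173165 -148.65196203  161.03628781] [  22.2 -149.7  161. ] [ 0.7 -0.2 -0.2] [[0.991, 0.0, -0.132], [0.132, 0.0, 0.991], [0.0, -1.0, 0.0]]
scene [('lever_tip', [([235.8, 268.3], 0.62)])]
side [('lever_tip', [([313.5, 298.1], 0.74), ([356.4, 297.7], 0.57)])]
```

View pics/k.png

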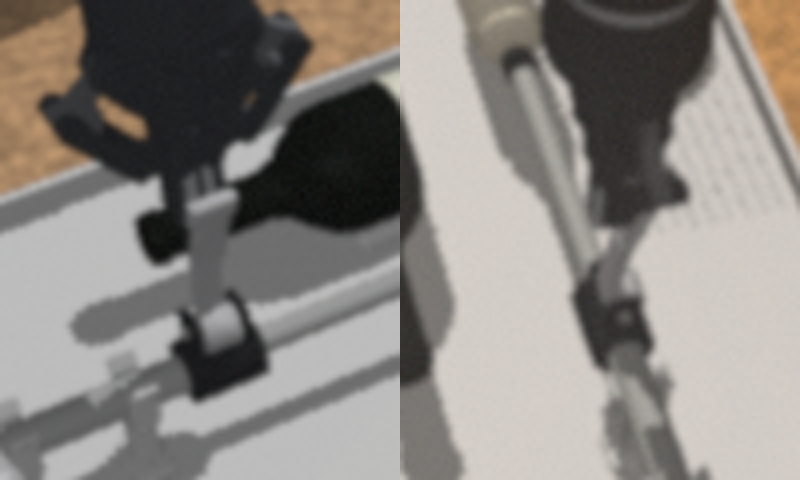

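Call:
send_rows:
  plan:
    - [[0,0,0],[0.019,0.0025,0],0]
    - [[0,0,0],[0.038,0.005,0],0]
    - [[0,0,0],[0.05,0.0065,-0.004],0]
    - [[0,0,0],[0.062,0.008,-0.009],0]
    - [[0,0,0],[0.077,0.01,-0.0175],0]
    - [[0,0,0],[0.094,0.012,-0.03],0]
    - [[0,0,0],[0.11,0.0145,-0.044],0]
    - [[0,0,0],[0.119,0.0155,-0.055],0]

```text
t: 13.02
ee_pos: [615.0, -142.4, 139.9]
orientation: [[0.991, -0.0, -0.132], [0.132, 0.0, 0.991], [0.0, -1.0, 0.0]]
force: [-4.9, 1.6, 6.8]
opening: 0.2
```

```bash
python3 look2.py l
```

```text
13.1167 [ 615.24290416 -142.41720728  139.58544355] [  70.4 -149.8  139.6] [-3.5  1.   4.9] [[0.991, 0.001, -0.132], [0.132, 0.0, 0.991], [0.001, -1.0, 0.0]]
scene [('lever_tip', [([249.6, 303.2], 0.68)])]
side [('lever_tip', [])]
```

View pics/l.png

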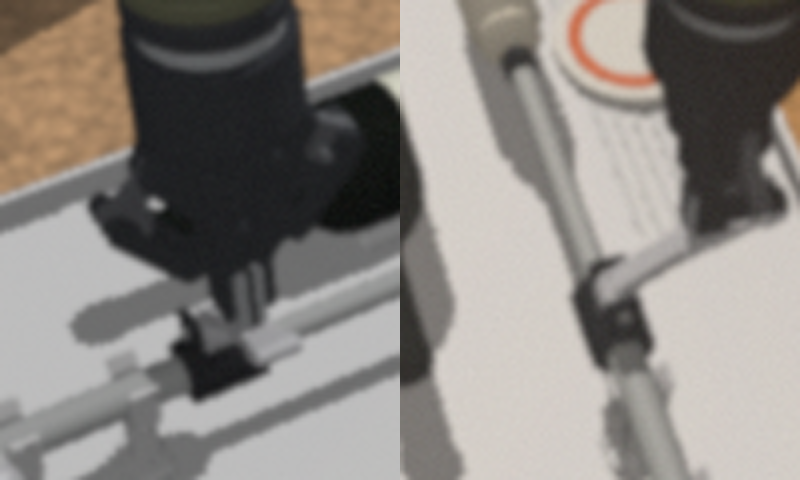

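Call:
send_rows:
  plan:
    - [[0,0,0],[0.009,0.001,-0.011],0]
    - [[0,0,0],[0.017,0.002,-0.023],0]
    - [[0,0,0],[0.023,0.003,-0.036],0]
    - [[0,0,0],[0.028,0.0035,-0.049],0]
    - [[0,0,0],[0.032,0.004,-0.062],0]
    - [[0,0,0],[0.034,0.0045,-0.072],0]
    - [[0,0,0],[0.034,0.0045,-0.08],0]
    - [[0,0,0],[0.034,0.0045,-0.08],0]

```text
t: 13.88
ee_pos: [628.3, -140.9, 107.4]
orientation: [[0.991, 0.001, -0.132], [0.132, -0.0, 0.991], [0.001, -1.0, -0.0]]
force: [-0.1, 0.6, 1.2]
opening: -0.0
```

```bash
python3 look2.py m
```

```text
13.9833 [ 628.18266286 -140.87303415  107.28055207] [  83.5 -150.   107.3] [0.4 0.8 1.4] [[0.991, 0.001, -0.131], [0.131, -0.0, 0.991], [0.001, -1.0, -0.0]]
scene [('lever_tip', [([254.1, 325.0], 0.47)])]
side [('lever_tip', [([390.6, 317.4], 0.76)])]
```

View pics/m.png

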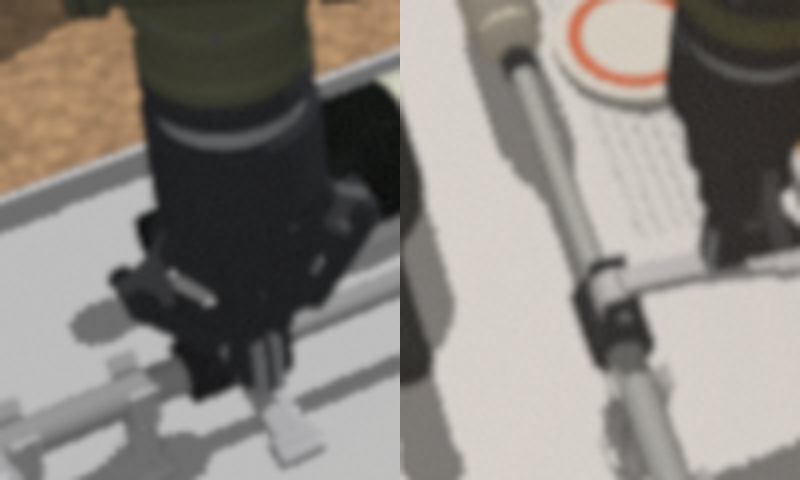

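Call:
send_rows:
  plan:
    - [[0,0,0],[0,0,-0.004],0]
    - [[0,0,0],[0,0,-0.007],0]
    - [[0,0,0],[0,0,-0.009],0]
    - [[0,0,0],[0,0,-0.009],0]
    - [[0,0,0],[0,0,-0.009],0]
    - [[0,0,0],[0,0,-0.009],0]
    - [[0,0,0],[0,0,-0.009],0]
    - [[0,0,0],[0,0,-0.009],0]

```text
t: 14.75
ee_pos: [628.4, -141.0, 106.8]
orientation: [[0.991, 0.001, -0.132], [0.132, -0.0, 0.991], [0.001, -1.0, -0.0]]
force: [-5.6, 1.5, 14.2]
opening: -0.1
```

Call:
send_rows:
  plan:
    - [[0,0,0],[0,0,0.03],0]
    - [[0,0,0],[0,0,0.1],0]
    - [[0,0,0],[0,0,0.2],0]
    - [[0,0,0],[0,0,0.3],0]
    - [[0,0,0],[0,0,0.38],0]
    - [[0,0,0],[0,0,0.38],0]
    - [[0,0,0],[-0.08,0,0.38],0]
    - [[0,0,0],[-0.15,0,0.38],0]

```text
t: 15.42
ee_pos: [567.5, -140.9, 255.4]
orientation: [[0.991, -0.0, -0.132], [0.132, -0.0, 0.991], [-0.0, -1.0, -0.0]]
force: [-0.2, -0.7, 0.5]
opening: 0.3
```

```bash
python3 look2.py n; python3 - <<'E'
from fit import *
im=grab_frame("wrist");cv2.imwrite("pics/n_wrist.png",im[:,:,::-1])
im=grab_frame("scene");cv2.imwrite("pics/n_scene.png",im[:,:,::-1])
E
```

```text
15.5167 [ 564.65536718 -140.55645049  254.08990347] [  20.5 -141.3  254.1] [-0.1  0.6 -0.4] [[0.991, -0.003, -0.131], [0.131, 0.001, 0.991], [-0.003, -1.0, 0.001]]
scene [('lever_tip', [([257.1, 328.0], 0.62)])]
side [('lever_tip', [([390.5, 317.0], 0.82)])]
```

View pics/n.png

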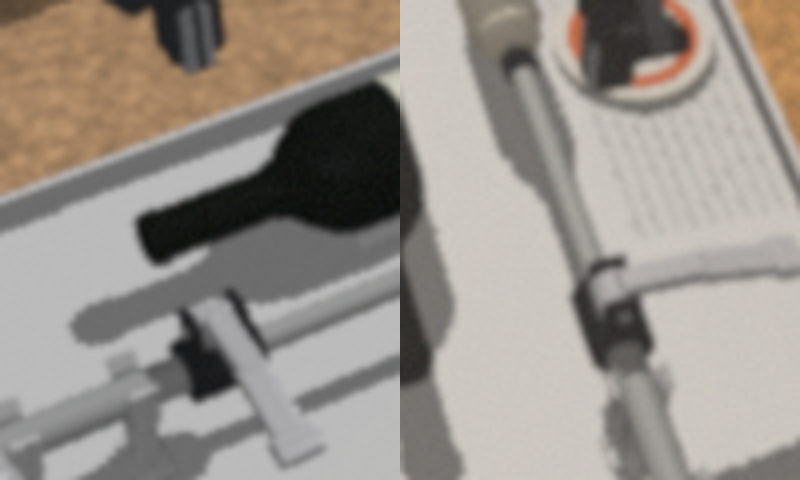

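View pics/n_scene.png

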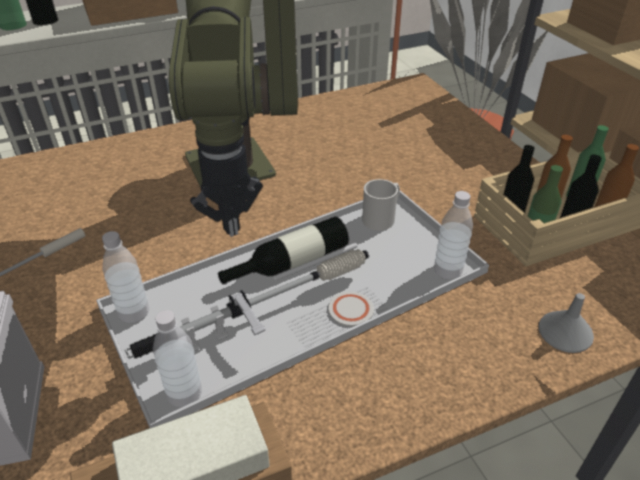

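View pics/n_wrist.png

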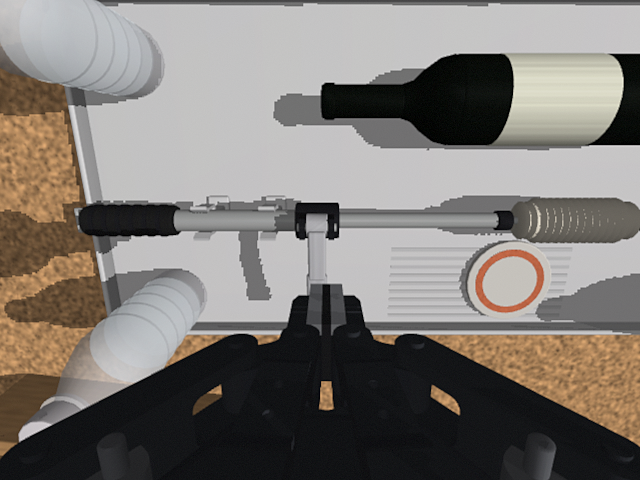

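Call:
send_rows:
  plan:
    - [[0,0,0],[-0.005,0.1,0],0]
    - [[0,0,0],[-0.01,0.2,0],0]
    - [[0,0,0],[-0.015,0.3,0],0]
    - [[0,0,0],[-0.02,0.4,0],0]
    - [[0,0,0],[-0.025,0.5,0],0]
    - [[0,0,0],[-0.03,0.6,0],0]
    - [[0,0,0],[-0.034,0.69,0],0]
    - [[0,0,0],[-0.034,0.742,0],0]

```text
t: 16.38
ee_pos: [554.4, 159.8, 255.7]
orientation: [[0.991, 0.0, -0.135], [0.135, 0.001, 0.991], [0.001, -1.0, 0.001]]
force: [-0.4, 0.3, 0.2]
opening: 0.2
```

```bash
python3 look.py p; python3 look2.py p2; python3 - <<'E'
from fit import *
th=[525.8,-3.13,.1313]
for t in(1.83,1.95,2.09):
    a=t-np.pi/6
    print(t,[proj(calibration(n),T(th,(30+90*np.sin(a),-150,81+90*np.cos(a)))).round(1) for n in("scene","side")])
c=np.load("p.npz");im=cv2.imread("pics/p_wrist.png",0).astype(float)
V=c["view"];print("cam",inv(th,-V[:3,:3].T@V[:3,3]))
for k,z,x0 in(("base",70,-75),("cap",55,29)):
    u,w=proj(c,T(th,(x0,154,z)));print(k,u,w)
    for j in (-4,0,4):
        s=im[int(w)+j,int(u)-12:int(u)+13];hi=s.max();lo=s.min();m=110
        i=np.where((s[:-1]-m)*(s[1:]-m)<=0)[0]
        print([inv(th,ray(c,(int(u)-12+q+(s[q]-m)/(s[q]-s[q+1]),int(w)+j),z)).round(1)[:2].tolist() for q in i])
E
```

```text
16.5833 [554.71144943 156.52810505 255.36728149] [-0.032 -0.011  0.01  -0.     0.     0.002] [ 49.6 154.5 255.4]
brush_tip {'pixel': [324.7, 193.0], 'p': 0.62} [ 29.6 154.7  55. ]
wine_bottle {'pixel': [323.5, 65.9], 'p': 0.76} [-78.2 153.3  44. ]
crop 220 56
16.7833 [554.56621955 154.84401469 255.43907127] [ 49.2 152.8 255.4] [-0.7 -0.1  0.2] [[0.992, -0.0, -0.13], [0.13, -0.0, 0.992], [-0.0, -1.0, -0.0]]
scene [('lever_tip', [([258.5, 328.9], 0.66)])]
side [('lever_tip', [([392.6, 317.2], 0.59)])]
1.83 [array([256.8, 318. ]), array([393.2, 312. ])]
1.95 [array([257.8, 322.6]), array([393.7, 315. ])]
2.09 [array([258.5, 327.5]), array([393.5, 318.6])]
cam [-20.59029898 155.82406952 380.10070477]
base 324.09443163319327 64.13222328838282
[[-78.0, 155.4], [-78.0, 155.7]]
[]
[]
cap 323.91276739469 192.37581423914816
[[25.0, 154.4]]
[[28.7, 154.4]]
[[32.3, 154.4]]
```

View pics/p_wrist.png

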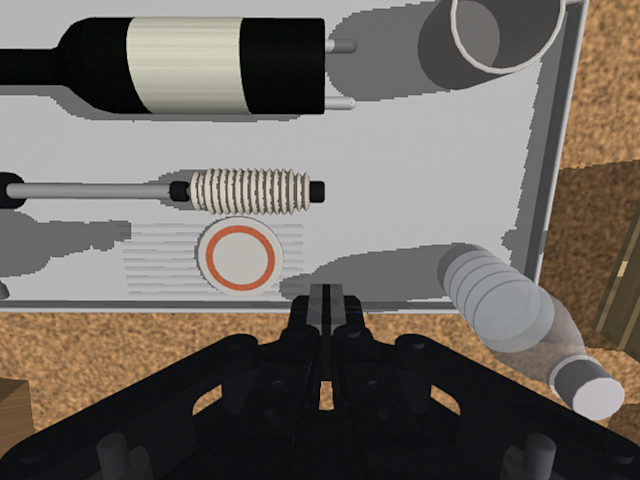

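View pics/p2.png

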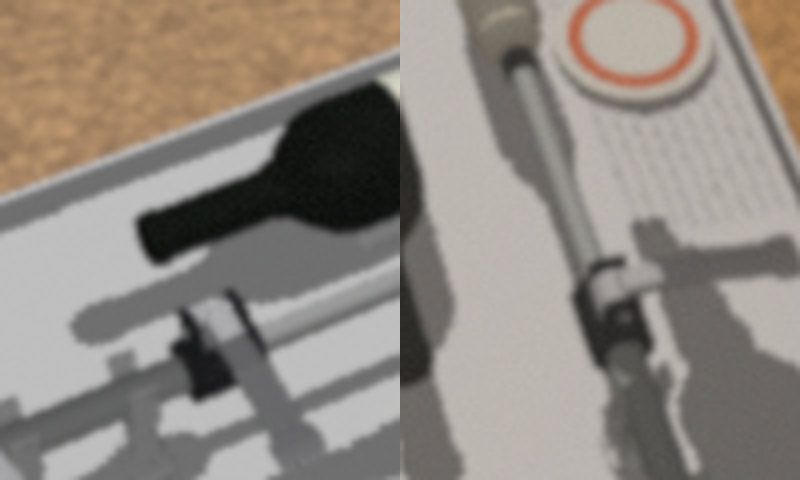

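```bash
python3 -c "
from station import *
print(close_job(), state()['t'])"
```

```text
the job is handed in; nothing more can be done
the job is handed in; nothing more can be done
```

I pushed the brush in about 66 mm with the closed fingertips until its tip was level with the base of the bottle. I then flipped the cam lever over to its stop, pressed it down there and lifted clear. I handed the job in at about 17 s with the gripper touching nothing; no verdict came back.

- **Tip against bottle base:** before I closed the lever, the view from overhead put the cap end 0.3 mm past the base. After locking, the cap end and the base edge share the same image column (about 324). My numeric edge-finder caught only one of three rows on the dark base there, so that last check was mostly by eye.
- **Lever:** its tip in the scene and side views is within about 2 px of the predicted closed position of 2.09 rad. It pushed back firmly with about 14 N on the final press.
- **Other things in the tray:** they look unmoved in the last pictures, judged by eye only. The highest forces I saw at the ends of moves were about 15 N, well under the limits.
- **Disagreements:**
  - My first estimate of the tray's angle was off by about 0.8 degrees. I corrected it from the tray edges before the final push.
  - The lever started at about 0.25 rad rather than fully open, which made no difference.

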